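# Hold a sample slide flush on a sloping reader

### The arm

A 6-joint arm with a two-finger parallel gripper is mounted at the origin on a cart in front of the work surface, level with it; the furniture and walls round the work are solid. World frame = base frame: x ahead of the robot, y to its left, z up, the work surface at z = 0. Lengths are in mm, angles in rad, forces in N, time in s.
With the tool pointing down it reaches from about 325 to 875 mm from the base axis. Payload 4.4 kg.
Tool frame: the origin (TCP) lies midway between the tips of the shut fingers; the grasp point (between the pads) lies 19 mm behind it; z points along the fingers, y is the direction in which the jaws open and shut (so a half turn about z gives the same grasp; the last joint's range is limited). The gripper opens to 85 mm and grips with 20 to 120 N. Pads are 22 mm wide; open, the fingers measure 114 mm over their backs; the gripper's body (76 mm by 85 mm) begins 54 mm behind the grasp point. The pads swing forward as they close: fully open they stand 13 mm farther back than shut.
Start: joints at [1.006, 0.207, 1.542, -0, 1.393, -0.15], TCP at [231.212, 526.468, 231.282] pointing down, gripper open.
Joint ranges: [-2.73, 2.73], [-0.86, 2.22], [0.23, 2.46], [-1.11, 4.25], [0.08, 2.63], [-2.82, 2.82]. Speed limits (rad/s): [2.79, 2.79, 3.14, 3.14, 3.14, 3.14].

### API

Orientations are given as a rotation vector (axis times angle).
In Python, from cell import * gives the robot as it stands.
- The arm moves only by the shell command python3 -m inch 'ROWS' [OPENING] [FORCE]. ROWS is text: rows parted by semicolons, each of 6 numbers parted by spaces: the shift along the tool's x, y, z in cm, then the turn, a rotation vector about the tool's x, y, z in rad. A call has 1 to 12 rows; each row is the pose to reach, as a shift and turn from the pose measured when the call began, along the tool's axes at that moment; what a row does not reach only later rows make up. A row lasts 1/12 s, in which the tool goes at most 41.7 mm and 7.16 degrees, less where a joint would pass 70% of its speed; a pose out of reach is approached as far as the arm can. A call with a gripper value outside its range is refused whole. OPENING is the opening, from 0 (shut) to 1 (fully open), set as the call begins (- or left out, the last holds). The fingers move at their own pace and stop on an object; FORCE is the grip in N (left out, the last holds). Time passes only in rows, so rows that repeat a pose let the fingers close. It gives the time, the measured TCP pose, the force and the opening at its end, in the units of the state.
- sense(): the state, without advancing time (a new reading comes with each control period).
- grab_frame(name): name is "side" or "top" or "wrist"; returns the picture (400x640x3 uint8, blue, green, red); there is no depth.
- camera_params(name): a dict with "fx", "fy", "cx", "cy" (pixels), "cam_to_world" (4x4, takes a point from camera to world coordinates); the wrist camera has in their place "hand_eye" (4x4, takes a point from camera to tool coordinates, whose origin is the TCP and whose axes are the flange's). Camera axes: x right, y down, z forward; pixel columns grow to the right and rows downward; lengths in mm; the calibration is good to about 2 mm. A picture is of the moment at which its call begins: read the wrist's pose just before it. camera_params takes no time and is no camera call.
- finish_job(): hands the job in, once; it reports no verdict.
The state is a dict: "time_s": time; "q": joint angles; "qd": joint speeds; "joint_torque": joint torques, N m; "tool_pos": TCP position; "tcp_rot": TCP orientation; "contact_force": force on the tool from outside, world axes, zero at the start; "wrist_torque": the same for the moment, N m; "finger_gap": finger opening in mm.
Only numpy, scipy, OpenCV 4.12 (cv2) and the standard library are available. Lean on these libraries where they do the work, as an engineer would, in place of code of your own. Each camera call takes 0.05 s, during which the arm holds its last target.

### The job

Push the open lid of the tilted bench reader down until it is closed, then pick up the sample slide by its upright grip fin and tilt it to match the sloping steel pad on top of the closed lid: flat on the pad, centred, with its long side running up the slope. Press it so that the sprung pad gives way about half of its 10 mm travel without bottoming, and finish like that, still gripping the fin and pressing the slide flush. Leave the vials, glassware, timer and tin where they stand.

Things in the scene. Friction and masses are not known exactly. Their poses are not given: they have to be found in the camera images.
- slide_center (a point): The sample slide, loose, about 0.12 kg: a flat aluminium plate 76 (x) x 50 (y) x 5 mm with a grey upright grip fin on its middle, 44 mm long (x), 12 mm thick (y), rising to 48 mm above the plate's underside. It starts lying flat on the bench. This point is the centre of the whole, 23.5 mm above the underside, inside the fin; z points from the plate up the fin. Turning it half round about z changes nothing.
- pad_face (a point): Centre of the flat steel top face of the sprung contact pad, 64 (x) x 40 (y) mm, which stands 15 mm proud of the outside of the reader's hinged lid (it swings with the lid). With the lid closed: z is the outward normal of the sloping face, x points straight up the slope (away from the robot), y along the level direction.
- pad (a joint): How far the sprung pad is pushed in along its normal, in m: 0 free, 0.010 bottomed. The spring pushes back with 1.5 N at the start of the travel plus 0.6 N per mm; the pad does not tip.
- lid (a joint): Opening angle of the reader's lid, rad: 0 closed, about 0.7 to 1.1 at the start. Its hinge is along the far, upper edge of the tray; the free edge is towards the robot. The hinge is stiff (0.35 N m): the lid stays where it is left, and pushing down on the free edge with a few newtons closes it against its stop.
- lid_hinge (a point): Point on the lid's hinge axis, in the middle, fixed to the tilted tray (does not swing with the lid). x points up the slope of the tray, y along the hinge axis, z normal to the tray. The reader is a white tray 150x120x30 mm held tilted between two upright aluminium cheeks on a grey foot 160x150 mm; the cheeks, with their black clamp knobs, reach 94 mm above the bench and 82 mm to each side of the middle.
- lid_edge (a point): Point on the outside of the lid near its free edge, in the middle, where it can be pushed: 138 mm from the hinge axis, 6 mm to the outer side; the lid is bare from 107 to 144 mm from the hinge and 120 mm wide, and a 50 mm wide, 6 mm thick tab reaches on to 163 mm; the pad has its centre 66 mm from the hinge. Axes swing with the lid: with the lid closed they are those of lid_hinge.
- cradle (a joint): Slope of the tray, and so of the closed lid and its pad face, above level, rad (0.25 to 0.5, different each time); clamped firmly by friction.
- vial_a: Bystander, loose: glass vial with white crimp cap, 41 mm wide, 75 mm tall. Origin at the centre of its underside.
- vial_b: Bystander, loose: glass vial with white crimp cap, 41 mm wide, 75 mm tall. Origin at the centre of its underside.
- vial_c: Bystander, loose: glass vial with white crimp cap, 41 mm wide, 75 mm tall. Origin at the centre of its underside.
- beaker: Bystander, loose: empty glass beaker, 71 mm wide, 86 mm tall. Origin at the centre of its underside.
- dish: Bystander, loose: glass petri dish, 62 mm wide, 12 mm tall. Origin at the centre of its underside.
- bench_timer: Bystander, loose: white bench timer lying flat, 66x64x18 mm. Origin at the centre of its underside.
- tin: Bystander, loose: round slip-lid tin, 59 mm wide, 30 mm tall. Origin at the centre of its underside.

How it is judged:
By the outcome, as a careful person would: the job done as asked, in the order asked, and still so for the second after the job is handed in, while the arm keeps its last pose, push and grip.
It also fails if it takes over 58 s, if anything falls off the work surface, if the arm or the gripper's body presses on something with over 40 N, if the wrist force passes 120 N, or if a joint passes its speed limit or range.

## Working session

There is one attempt and no reset: what is moved stays moved. The work goes in short steps, Python scripts to look and compute and a shell command to move; the robot and the scene stay as the last step left them, time stands still between calls to the robot, and variables do not carry over. Pictures are saved under pics/ and viewed, and the job is handed in when it is done.

```bash
ls; mkdir -p pics; python3 - <<'E'
from cell import *
import cv2
s=sense(); print({k:(v if not hasattr(v,'round') else v) for k,v in s.items()})
for n in ["side","top","wrist"]:
    cv2.imwrite(f"pics/{n}0.png",grab_frame(n)); print(n,camera_params(n))
E
```

```text
pics
{'time_s': 0.0, 'q': array([ 1.00649733e+00,  2.07443443e-01,  1.54298876e+00,  1.72340762e-05,
        1.39346883e+00, -1.50526593e-01]), 'qd': array([ 0.00015977, -0.00083748, -0.00074642,  0.00034844, -0.00029005,
       -0.00100987]), 'joint_torque': array([ 6.67349177e-04, -3.83033073e+01, -2.91595924e+01, -7.87606064e-05,
        1.07136107e-02,  3.00690920e-05]), 'tool_pos': array([230.79485135, 525.81565944, 230.09592997]), 'tcp_rot': array([-0.64516073, -3.07379036,  0.00338663]), 'contact_force': array([-0.39977658, -0.49714735, -1.01597035]), 'wrist_torque': array([-0.03635925, -0.00962288,  0.00088156]), 'finger_gap': 85.52931385160565}
side {'fx': 479.81894859565057, 'fy': 479.81894859565057, 'cx': 305.9830166921076, 'cy': 201.53185220542824, 'cam_to_world': array([[ 9.96299251e-01,  7.85646532e-02, -3.48625661e-02,
         5.60798884e+02],
       [ 8.46698994e-02, -8.27275285e-01,  5.55379699e-01,
        -6.50471850e+02],
       [ 1.47922741e-02, -5.56276188e-01, -8.30865808e-01,
         1.03991383e+03],
       [ 0.00000000e+00,  0.00000000e+00,  0.00000000e+00,
[... 256 characters left out ...]
-01,  2.71394647e-02,  2.22022220e-02,
        -2.81644455e+01],
       [-2.34387275e-02, -4.61257980e-02, -9.98660621e-01,
         1.31430399e+03],
       [ 0.00000000e+00,  0.00000000e+00,  0.00000000e+00,
         1.00000000e+00]])}
wrist {'fx': 355.00508365926424, 'fy': 355.00508365926424, 'cx': 316.3366741614595, 'cy': 192.92409760962394, 'hand_eye': array([[ 2.58165651e-04, -9.53862557e-01, -3.00243495e-01,
         7.73523312e+01],
       [ 9.99999929e-01,  1.63907285e-04,  3.39126786e-04,
        -9.80809503e-01],
       [-2.74268247e-04, -3.00243562e-01,  9.53862531e-01,
        -1.43808477e+02],
       [ 0.00000000e+00,  0.00000000e+00,  0.00000000e+00,
         1.00000000e+00]])}
```

View pics/side0.png

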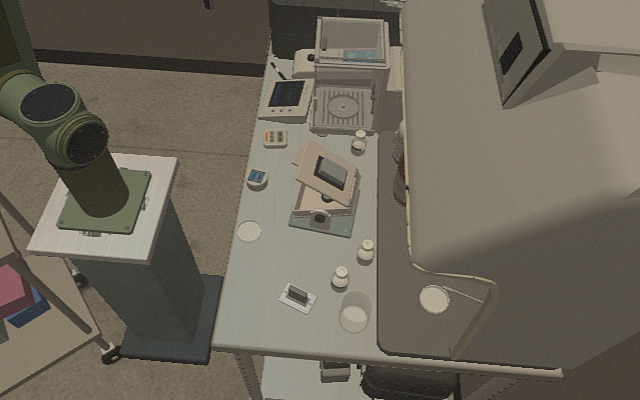

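View pics/top0.png

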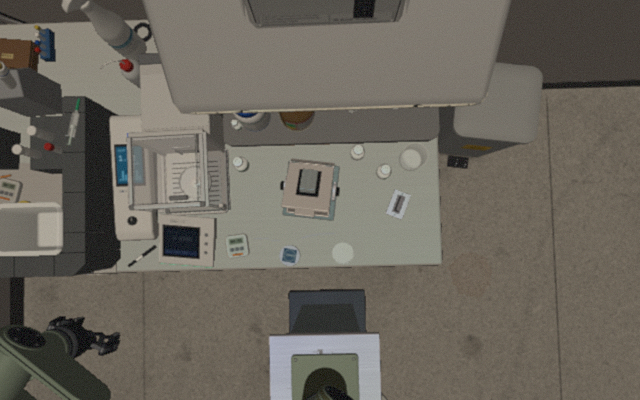

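View pics/wrist0.png

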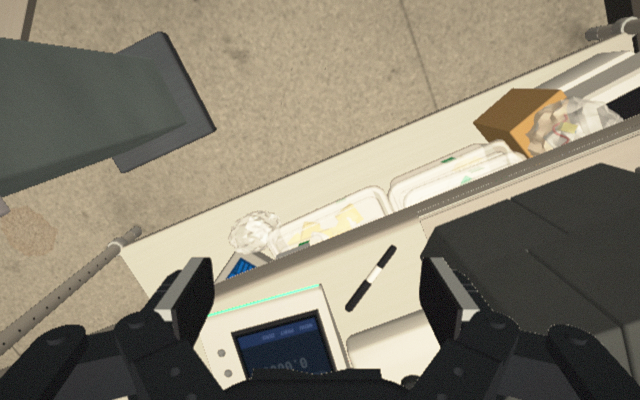

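```bash
cat > h.py <<'E'
from cell import *
import numpy as np, cv2
from scipy.spatial.transform import Rotation as R
P={n:camera_params(n) for n in ("side","top","wrist")}
def T(name,s=None):
    if name!="wrist": return np.array(P[name]["cam_to_world"])
    s=s or sense(); M=np.eye(4); M[:3,:3]=R.from_rotvec(s["tcp_rot"]).as_matrix(); M[:3,3]=s["tool_pos"]
    return M@np.array(P["wrist"]["hand_eye"])
def ray(name,u,v,M=None):
    p=P[name]; M=T(name) if M is None else M
    d=M[:3,:3]@np.array([(u-p["cx"])/p["fx"],(v-p["cy"])/p["fy"],1.]); return M[:3,3],d
def onz(name,u,v,z=0,M=None):
    o,d=ray(name,u,v,M); return o+d*(z-o[2])/d[2]
def proj(name,X,M=None):
    p=P[name]; M=T(name) if M is None else M
    c=(np.atleast_2d(X)-M[:3,3])@M[:3,:3]; return np.c_[p["fx"]*c[:,0]/c[:,2]+p["cx"],p["fy"]*c[:,1]/c[:,2]+p["cy"]]
def tri(obs):
    A=np.zeros((3,3));b=np.zeros(3)
    for o,d in obs:
        d=d/np.linalg.norm(d);Q=np.eye(3)-np.outer(d,d);A+=Q;b+=Q@o
    return np.linalg.solve(A,b)
def crop(src,x0,y0,x1,y1,k,out):
    im=cv2.imread(src)[y0:y1,x0:x1]; cv2.imwrite(out,cv2.resize(im,None,fx=k,fy=k,interpolation=cv2.INTER_CUBIC))
E
python3 - <<'E'
from h import *
crop("pics/top0.png",270,140,350,225,7,"pics/topc.png")
crop("pics/top0.png",370,170,430,230,8,"pics/topd.png")
crop("pics/side0.png",280,130,380,245,5,"pics/sidec.png")
for n,u,v,z in [("reader",310,190,60),("slide",398,205,5),("vialR",384,171,75),("vial",358,152,75),("vial",239,162,75),("beaker",412,158,86),("dish",343,253,12),("timer",237,245,18),("tin",289,255,30)]:
    print(n,onz("top",u,v,z).round())
E
```

```text
reader [562.  27.  60.]
slide [ 516. -224.    5.]
vialR [ 608. -178.   75.]
vial [ 662. -109.   75.]
vial [644. 222.  75.]
beaker [ 640. -254.   86.]
dish [382. -61.  12.]
timer [413. 244.  18.]
tin [381.  93.  30.]
```

View pics/topc.png

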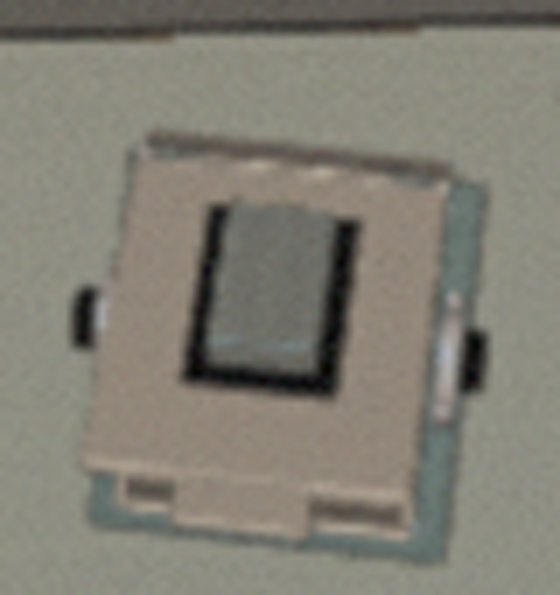

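View pics/topd.png

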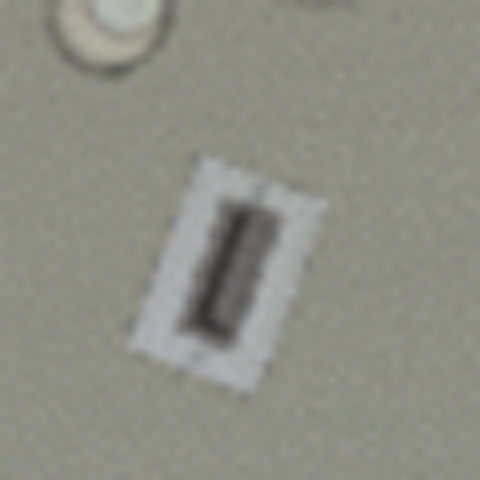

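View pics/sidec.png

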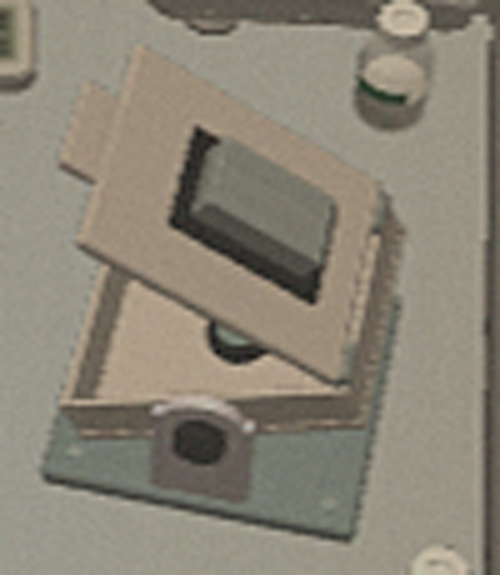

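```bash
cat > fit.py <<'E'
from h import *
from scipy.optimize import least_squares
def frames(p):
    x,y,z,yaw,sl,a=p
    Tr=R.from_euler('z',yaw)*R.from_euler('y',-sl)   # x up slope
    Ld=Tr*R.from_euler('y',a)                        # opening lifts the -x end
    return np.array([x,y,z]),Tr,Ld
def pts(p,L):
    h,Tr,Ld=frames(p); return h+Ld.apply(np.array(L,float))
E
cat > f1.py <<'E'
from fit import *
t=lambda u,v:(u/7+270,v/7+140)
s=lambda u,v:(u/5+280,v/5+130)
L=[(-144,60,6),(-144,-60,6),(-163,25,6),(-163,-25,6),(-34,20,21),(-34,-20,21),(-98,-20,21),(-98,20,21)]
top=[t(85,466),t(414,498),t(172,522),t(307,539),t(232,203),t(340,210),t(318,370),t(205,357)]
side=[s(138,45),s(78,238),s(88,82),s(60,163),s(215,135),s(335,200),s(325,268),s(192,200)]
s0=np.sign(1)
def res(p):
    X=pts(p,L)
    return np.r_[(proj("top",X)-top).ravel(),(proj("side",X)-side).ravel()]
r=least_squares(res,[620,30,90,0,.35,.8],loss='soft_l1',f_scale=1)
print(r.x.round(3),r.cost); print(r.fun.reshape(-1,2).round(1))
h,Tr,Ld=frames(r.x)
print("lid_edge",pts(r.x,[(-138,0,6)]).round(1))
# foot corners
for u,v in [(88,525),(445,560),(485,190)]: print(onz("top",*t(u,v),z=8).round(1))
for u,v in [(45,480),(350,540),(398,295)]: print('s',onz("side",*s(u,v),z=8).round(1))
td=lambda u,v:(u/8+370,v/8+170)
c=[onz("top",*td(u,v),z=5) for u,v in [(205,155),(327,203),(252,393),(130,347)]]
c=np.array(c);print(c.round(1),c.mean(0).round(1));
print(np.linalg.norm(np.diff(c,axis=0),axis=1), [np.degrees(np.arctan2(*(c[i]-c[j])[:2][::-1])).round(1) for i,j in [(0,3),(1,2),(0,1),(3,2)]])
E
python3 f1.py
```

```text
[ 6.28412e+02  1.88970e+01  1.19653e+02 -1.24000e-01  1.28430e+02
  1.28899e+02] 106.05925351242763
[[ -0.6  -0.1]
 [  0.1  -0. ]
 [ -0.1  -0.1]
 [  0.7  -0.6]
 [ -0.7  -0.5]
 [ -0.7  -0.1]
 [ -0.1  -2. ]
 [  0.2  -1.7]
 [ -1.2  -0.4]
 [ -0.5   1.4]
 [ -1.6  -0.2]
 [ -0.9   0.4]
 [ 23.6  12.2]
 [ -3.2  12.7]
 [-25.2 -12.9]
 [  4.7 -12.9]]
lid_edge [[508.9  33.8 187.3]]
[496.4 111.2   8. ]
[477.9 -36.4   8. ]
[631.2 -57.2   8. ]
s [481.4 -38.1   8. ]
s [634.8 -58.3   8. ]
s [655.1  92.3   8. ]
[[ 562.  -218.8    5. ]
 [ 543.3 -262.2    5. ]
 [ 475.3 -232.8    5. ]
 [ 493.1 -189.4    5. ]] [ 518.4 -225.8    5. ]
[47.26960354 74.15128196 46.92042748] [np.float64(-23.1), np.float64(-23.4), np.float64(66.7), np.float64(67.7)]
```

```bash
sed -i 's/s(215,135),s(335,200),s(325,268),s(192,200)/s(335,200),s(325,268),s(192,200),s(215,135)/; s/^def res/L2=[(-148,-60,0),(-148,60,0)]\ndef res/' f1.py
cat >> f1.py <<'E'
def res2(p):
    h,Tr,Ld=frames(p); Y=h+Tr.apply(np.array(L2,float))
    return np.r_[res(p),(proj("side",Y)-[s(62,403),s(118,262)]).ravel(), (proj("top",Y)[:1]-[t(408,530)]).ravel()]
r=least_squares(res2,[628,18,110,-.12,.35,.8],loss='soft_l1',f_scale=1)
print(r.x.round(3),r.cost); print(r.fun.reshape(-1,2).round(1))
print("lid_edge",pts(r.x,[(-138,0,6),(-163,0,6),(-66,0,21)]).round(1))
q=r.x.copy();q[5]=0;print("closed",pts(q,[(-138,0,6),(-163,0,6),(-66,0,21)]).round(1))
E
python3 f1.py
```

```text
[ 6.28016e+02  1.73050e+01  1.19112e+02 -1.41000e-01 -1.13861e+02
 -1.13388e+02] 7.433795640673619
[[-0.8 -0.5]
 [-0.1  0.3]
 [-0.4 -0.4]
 [ 0.3 -0.5]
 [-0.1 -0.6]
 [-0.2  0.1]
 [-0.  -1.9]
 [ 0.4 -1.8]
 [-0.7 -0.4]
 [-0.9  1.1]
 [-1.3 -0.4]
 [-0.9  0.1]
 [-0.4 -0.3]
 [-1.5 -0.4]
 [ 1.2  0.8]
 [ 0.2  0.3]]
lid_edge [[509.1  34.1 187.3]]
[496.4 111.2   8. ]
[477.9 -36.4   8. ]
[631.2 -57.2   8. ]
s [481.4 -38.1   8. ]
s [634.8 -58.3   8. ]
s [655.1  92.3   8. ]
[[ 562.  -218.8    5. ]
 [ 543.3 -262.2    5. ]
 [ 475.3 -232.8    5. ]
 [ 493.1 -189.4    5. ]] [ 518.4 -225.8    5. ]
[47.26960354 74.15128196 46.92042748] [np.float64(-23.1), np.float64(-23.4), np.float64(66.7), np.float64(67.7)]
[ 6.27712e+02  1.74200e+01  1.18351e+02 -1.42000e-01  4.79000e-01
  9.56000e-01] 15.940165612809977
[[-0.9 -0.6]
 [-0.2  0.3]
 [-0.5 -0.4]
 [ 0.2 -0.5]
 [-0.2 -0.5]
 [-0.3  0.2]
 [-0.1 -1.9]
 [ 0.3 -1.8]
 [-0.7 -0.5]
 [-0.9  1.1]
 [-1.2 -0.5]
 [-0.9  0. ]
 [-0.5 -0.1]
 [-1.6 -0.2]
 [ 1.2  0.9]
 [ 0.2  0.4]
 [ 0.1  1.6]
 [ 0.1 -8.3]
 [ 0.6  0.1]]
lid_edge [[509.1  34.4 187.1]
 [487.1  37.6 198.6]
 [579.2  24.4 167.3]]
closed [[503.7  35.2  60.1]
 [481.8  38.3  48.6]
 [560.1  27.1 106.6]]
```

```bash
cat > go.py <<'E'
from h import *
def tool(yaw,tilt=0,roll=0):  # tool x along heading yaw, z down; tilt leans z outward (towards +heading)
    return R.from_euler('z',yaw)*R.from_euler('y',-tilt)*R.from_euler('x',np.pi)
def rel(pos,rot,s=None):
    s=s or sense(); r0=R.from_rotvec(s["tcp_rot"])
    d=r0.inv().apply(np.array(pos,float)-s["tool_pos"])/10; w=(r0.inv()*rot).as_rotvec()
    return d.round(2),w.round(3), "rows>=%.1f"%max(np.linalg.norm(d)/4.17,np.degrees(np.linalg.norm(w))/7.16)
E
python3 - <<'E'
from go import *
s=sense(); r=R.from_rotvec(s["tcp_rot"]); print(r.as_matrix().round(3))
print(tool(-.141,.4).as_matrix().round(3))
for f in (0,np.pi): print(f,rel([507,34.5,250],tool(-.141+f)))
E
```

```text
[[-0.916  0.402 -0.001]
 [ 0.402  0.916 -0.002]
 [ 0.    -0.002 -1.   ]]
[[ 0.912 -0.141  0.386]
 [-0.129 -0.99  -0.055]
 [ 0.389  0.    -0.921]]
0 (array([-45.04, -33.9 ,  -1.92]), array([-1.000e-03,  3.000e-03,  2.869e+00]), 'rows>=23.0')
3.141592653589793 (array([-45.04, -33.9 ,  -1.92]), array([-0.002, -0.001, -0.273]), 'rows>=13.5')
```

```bash
python3 -m inch '-22.5 -17 -2 0 0 -0.13;-45 -34 -2 0 0 -0.27;-45 -34 -2 0 0 -0.27;-45 -34 -2 0 0 -0.27;-45 -34 -2 0 0 -0.27;-45 -34 -2 0 0 -0.27;-45 -34 -2 0 0 -0.27;-45 -34 -2 0 0 -0.27;-45 -34 -2 0 0 -0.27;-45 -34 -2 0 0 -0.27;-45 -34 -2 0 0 -0.27;-45 -34 -2 0 0 -0.27' 0 40
python3 - <<'E'
from go import *
print(sense()["q"].round(2),rel([507,34.5,250],tool(np.pi-.141)))
E
```

```text
time_s: 1.15
tool_pos: [472.9, 92.2, 248.6]
tcp_rot: [-0.226, -3.133, 0.002]
contact_force: [1.1, 0.8, 0.4]
finger_gap: 0.2
[ 0.01 -0.01  1.74 -0.    1.41 -1.41] (array([-4.21, -5.22, -0.14]), array([-0.001, -0.001, -0.003]), 'rows>=1.6')
```

```bash
python3 -m inch '-4 -5 0 0 0 0;-4.2 -5.2 0 0 0 0;-4.2 -5.2 0 0 0 0'
python3 - <<'E'
from go import *
s=sense();M=T("wrist",s);cv2.imwrite("pics/w1.png",grab_frame("wrist"));np.save("M1.npy",M)
print(s["tool_pos"].round(1),s["contact_force"].round(1),proj("wrist",[[518,-226,5]],M),proj("wrist",s["tool_pos"],M))
E
```

```text
time_s: 1.4
tool_pos: [509.1, 30.0, 248.5]
tcp_rot: [0.235, 3.132, -0.006]
contact_force: [-0.4, -0.1, 0.8]
finger_gap: -0.2
[509.1  30.  248.5] [-0.4 -0.1  0.8] [[ 98.33873849 194.72596681]] [[317.99204986 261.10293483]]
```

View pics/w1.png

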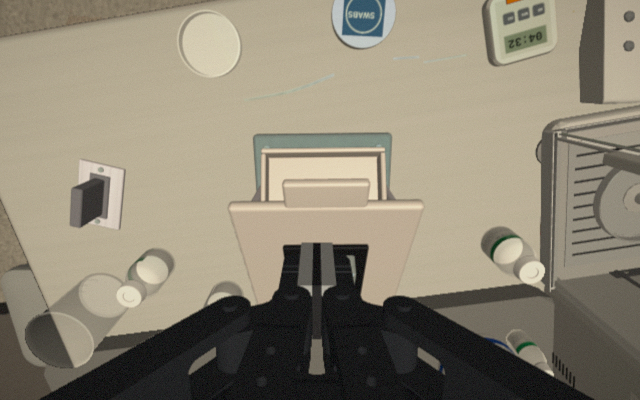

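```bash
python3 -m inch '0.6 0.4 3 0 0 0;0.6 0.4 4.5 0 0 0;0.6 0.4 5.5 0 0 0;0.6 0.4 6.5 0 0 0;0.6 0.4 7.5 0 0 0;0.6 0.4 8.5 0 0 0;0.6 0.4 9.5 0 0 0;0.6 0.4 10.5 0 0 0;0.6 0.4 11.5 0 0 0;0.6 0.4 12.5 0 0 0;0.6 0.4 13.5 0 0 0;0.6 0.4 14.5 0 0 0'
python3 - <<'E'
from fit import *
M=np.load("M1.npy")
c=np.array([onz("wrist",u,v,5,M) for u,v in [(82,160),(127,168),(119,230),(73,223)]]);print(c.round(1),c.mean(0))
p=[628,17.4,118.4,-.141,.479,.956]
print(proj("wrist",pts(p,[(-144,60,6),(-144,-60,6),(-163,25,6),(-163,-25,6)]),M).round(1))
E
```

```text
time_s: 2.45
tool_pos: [502.4, 37.0, 102.2]
tcp_rot: [-0.233, -3.132, 0.002]
contact_force: [0.8, 0.2, 2.0]
finger_gap: -0.3
[[ 476.2 -230.5    5. ]
 [ 492.5 -183.7    5. ]
 [ 563.8 -216.3    5. ]
 [ 547.2 -267.2    5. ]] [ 519.9532687  -224.44258966    5.        ]
[[424.2 204.9]
 [225.7 206.3]
 [369.2 182.4]
 [281.  183. ]]
```

```bash
python3 -m inch '0 0 1 0 0 0;0 0 2 0 0 0;0 0 3 0 0 0;0 0 3.5 0 0 0;0 0 3.8 0 0 0;0 0 4.1 0 0 0'
```

```text
time_s: 2.95
tool_pos: [502.9, 36.8, 66.7]
tcp_rot: [-0.232, -3.13, 0.003]
contact_force: [-24.3, 1.4, 63.4]
finger_gap: 0.3
```

```bash
python3 -m inch '0 0 0.2 0 0 0;0 0 0.4 0 0 0;0 0 0.4 0 0 0'
```

```text
time_s: 3.2
tool_pos: [502.8, 36.8, 67.3]
tcp_rot: [-0.231, -3.128, 0.004]
contact_force: [-16.0, 0.6, 37.3]
finger_gap: 0.4
```

```bash
python3 -m inch '0 0 -3 0 0 0;3 -3 -7 0 0 0;6 -6 -11 0 0 0;9 -9 -15 0 0 0;9 -12 -18 0 0 0;9 -14 -18 0 0 0;9 -14 -18 0 0 0' 0.6
python3 - <<'E'
from go import *
s=sense();M=T("wrist",s);cv2.imwrite("pics/w2.png",grab_frame("wrist"));np.save("M2.npy",M)
cv2.imwrite("pics/t2.png",grab_frame("top"));cv2.imwrite("pics/s2.png",grab_frame("side"))
crop("pics/t2.png",270,140,350,225,7,"pics/t2c.png")
crop("pics/s2.png",280,130,380,245,5,"pics/s2c.png")
print(s["tool_pos"].round(1))
E
```

```text
time_s: 3.78
tool_pos: [393.9, -90.6, 251.1]
tcp_rot: [-0.233, -3.132, 0.01]
contact_force: [1.1, -0.1, 0.4]
finger_gap: 51.3
[393.9 -90.6 251.1]
```

View pics/w2.png

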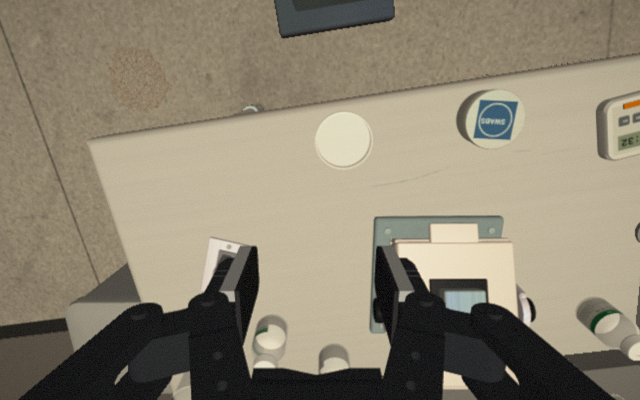

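View pics/t2c.png

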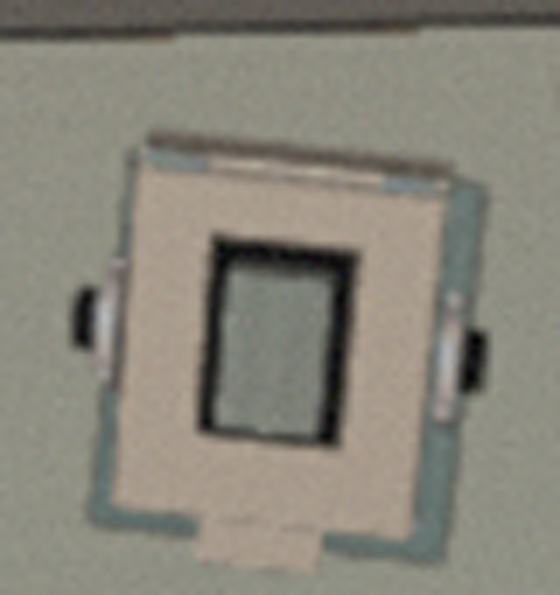

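View pics/s2c.png

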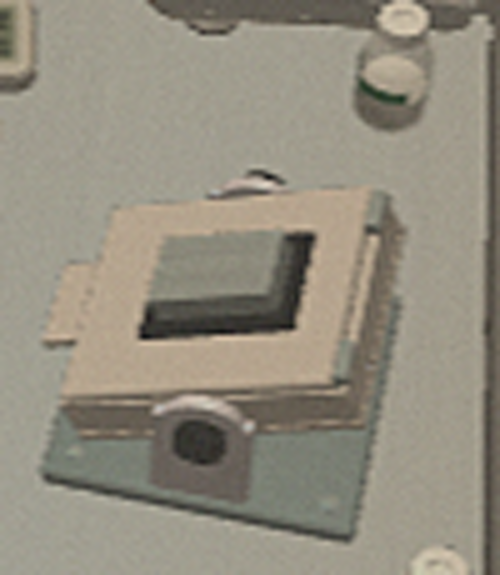

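```bash
cat > f2.py <<'E'
from fit import *
import io,contextlib
with contextlib.redirect_stdout(io.StringIO()):
    import f1
t,s,L=f1.t,f1.s,f1.L
top=[t(112,505),t(414,540),t(195,560),t(318,574),t(222,260),t(333,268),t(320,440),t(210,432)]
side=[s(112,208),s(62,400),s(68,263),s(42,343),s(285,230),s(272,295),s(148,302),s(160,235)]
def rc(p):
    X=pts(np.r_[p[:5],0],L)
    return np.r_[(proj("top",X)-top).ravel(),(proj("side",X)-side).ravel()]
r=least_squares(rc,[628,18,110,-.12,.35],loss='soft_l1');print("closed only",r.x.round(3),r.cost);print(r.fun.reshape(-1,2).round(1).tolist())
f=lambda p:np.r_[rc(p),f1.res(p)]
r=least_squares(f,[628,18,110,-.12,.35,.9],loss='soft_l1');print("joint",r.x.round(3),r.cost);print(r.fun.reshape(-1,2).round(1).tolist())
q=r.x.copy();q[5]=0;print("pad",pts(q,[(-66,0,21)]).round(1))
E
python3 f2.py; python3 - <<'E'
from go import *
print(rel([519,-225,140],tool(np.pi-np.radians(23.2))))
E
```

```text
closed only [ 6.26654e+02  2.01920e+01  1.16569e+02 -1.24000e-01  4.35000e-01] 5.34896645595068
[[-0.1, 0.1], [-0.4, -0.8], [0.1, -0.4], [0.3, -0.6], [0.4, 0.7], [-0.5, 1.0], [-0.5, -1.3], [0.6, -1.5], [-0.3, -0.5], [-0.7, -0.5], [-1.0, -0.0], [-0.3, -0.1], [-0.0, -0.4], [-0.4, -0.1], [-0.0, 0.7], [0.9, 1.1]]
joint [ 6.26850e+02  1.88190e+01  1.16925e+02 -1.31000e-01  4.31000e-01
  9.23000e-01] 13.581347560764893
[[-0.0, -0.1], [-0.3, -0.7], [0.2, -0.5], [0.4, -0.6], [0.8, 0.5], [-0.1, 0.9], [-0.2, -1.3], [0.8, -1.7], [-0.1, -0.5], [-0.9, -0.6], [-0.9, -0.2], [-0.4, -0.3], [0.1, -0.1], [-0.3, 0.2], [-0.0, 0.8], [1.0, 1.2], [-0.8, -0.3], [-0.1, 0.1], [-0.4, -0.3], [0.4, -0.7], [-0.6, -0.2], [-0.7, 0.4], [-0.2, -1.9], [0.2, -1.7], [-1.0, -0.6], [-0.6, 1.1], [-1.3, -0.5], [-0.8, 0.0], [-0.8, -0.2], [-1.7, -0.3], [1.3, 0.8], [0.1, 0.3]]
pad [[558.7  27.8 108.4]]
(array([-14.41, -11.56,  10.85]), array([-0.004, -0.003,  0.255]), 'rows>=5.1')
```

```bash
python3 -m inch '-3 -2.5 2 0 0 0.05;-6 -5 4 0 0 0.1;-9 -7.5 6 0 0 0.15;-12 -10 8 0 0 0.2;-14.4 -11.6 9 0 0 0.255;-14.4 -11.6 9 0 0 0.255;-14.4 -11.6 9 0 0 0.255' 0.5
python3 - <<'E'
from go import *
s=sense();M=T("wrist",s);cv2.imwrite("pics/w3.png",grab_frame("wrist"));np.save("M3.npy",M)
print(s["tool_pos"].round(1),s["finger_gap"],proj("wrist",[[519,-225,48],[519,-225,5]],M))
E
```

```text
time_s: 4.52
tool_pos: [517.8, -223.7, 152.7]
tcp_rot: [-0.629, -3.065, -0.001]
contact_force: [0.3, 0.5, -0.2]
finger_gap: 42.5
[ 517.8 -223.7  152.7] 42.51616076610955 [[316.78569111 195.66987364]
 [316.7917128  180.73866548]]
```

View pics/w3.png

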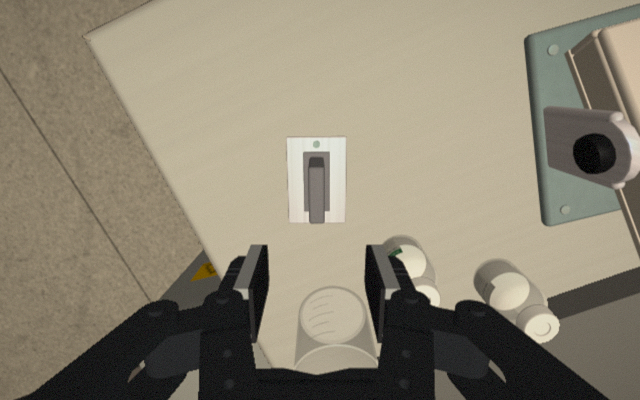

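```bash
python3 - <<'E'
from go import *
M=np.load("M3.npy")
c=np.array([onz("wrist",u,v,5,M) for u,v in [(288,137),(346,137),(347,222.5),(288,222.5)]]);print(c.round(1),c.mean(0).round(1),np.linalg.norm(np.diff(c,axis=0),axis=1))
d=c[3]-c[0]+c[2]-c[1];print(np.degrees(np.arctan2(d[1],d[0])))
s=sense();print(rel(np.r_[c.mean(0)[:2],12],tool(np.pi-np.radians(23.2)),s))
E
```

```text
[[ 475.5 -232.1    5. ]
 [ 494.3 -188.3    5. ]
 [ 564.5 -215.5    5. ]
 [ 544.  -263.3    5. ]] [ 519.6 -224.8    5. ] [47.64150913 75.26987811 52.0671782 ]
-22.815163683947045
(array([-0.34, -0.04, 14.29]), array([-0.002, -0.009,  0.001]), 'rows>=3.4')
```

```bash
python3 -m inch '-0.3 0 3.5 0 -0.009 0;-0.3 0 7 0 -0.009 0;-0.3 0 10 0 -0.009 0;-0.3 0 12 0 -0.009 0;-0.3 0 13.3 0 -0.009 0;-0.3 0 13.8 0 -0.009 0;-0.3 0 13.8 0 -0.009 0'; python3 - <<'E'
from go import *
s=sense();print(s["tool_pos"].round(2),rel([519.6,-224.8,12],tool(np.pi-np.radians(23)),s))
E
```

```text
time_s: 5.15
tool_pos: [518.9, -223.2, 16.8]
tcp_rot: [-0.628, -3.077, 0.003]
contact_force: [-0.1, -0.5, 0.0]
finger_gap: 42.7
[ 518.92 -223.18   16.79] (array([-0.13, -0.12,  0.48]), array([-0.002, -0.001, -0.002]), 'rows>=0.1')
```

```bash
python3 -m inch '-0.1 -0.1 0.4 0 0 0;-0.1 -0.1 0.4 0 0 0;-0.1 -0.1 0.4 0 0 0' && python3 -m inch '0 0 0 0 0 0;0 0 0 0 0 0;0 0 0 0 0 0;0 0 0 0 0 0;0 0 0 0 0 0' 0 60; python3 - <<'E'
from go import *
s=sense();print(s["tool_pos"].round(2),s["contact_force"].round(1),R.from_rotvec(s["tcp_rot"]).as_matrix()[:,2].round(4))
E
```

```text
time_s: 5.4
tool_pos: [520.5, -225.1, 14.3]
tcp_rot: [0.628, 3.077, -0.004]
contact_force: [-0.8, -0.3, -0.7]
finger_gap: 42.6
time_s: 5.82
tool_pos: [521.5, -225.8, 15.4]
tcp_rot: [0.628, 3.075, -0.005]
contact_force: [-1.4, -0.3, 6.2]
finger_gap: 11.2
[ 521.45 -225.78   15.37] [-1.4 -0.3  6.2] [ 0.0025 -0.004  -1.    ]
```

```bash
python3 -m inch '0 0 -3 0 0 0;0 0 -7 0 0 0;0 0 -11 0 0 0;0 0 -15 0 0 0;0 0 -17 0 0 0;0 0 -17 0 0 0'; cat > tgt.py <<'E'
from go import *
import sys
PAD=np.array([558.7,27.8,108.4]);YAW=-.131;SL=.431;D=14.5
def target(h): # h: height of slide underside above pad free face along normal
    rot=tool(np.pi+YAW,-SL); return PAD-rot.as_matrix()[:,2]*(D+h),rot
if __name__=="__main__":
    p,r=target(float(sys.argv[1])); s=sense(); print(p.round(1),r.as_matrix().round(2).tolist(),s["tool_pos"].round(1),s["contact_force"].round(1),*rel(p,r,s))
E
python3 tgt.py 60
```

```text
time_s: 6.32
tool_pos: [524.3, -227.1, 191.6]
tcp_rot: [0.626, 3.064, -0.012]
contact_force: [0.6, -1.2, -1.2]
finger_gap: 11.1
[527.8  31.9 176.1] [[-0.9, 0.13, 0.41], [0.12, 0.99, -0.05], [-0.42, 0.0, -0.91]] [ 524.3 -227.1  191.6] [ 0.6 -1.2 -1.2] [ 9.85 23.96  1.3 ] [-0.065 -0.414 -0.266] rows>=6.2
```

```bash
python3 -m inch '1.6 4 0.2 -0.01 -0.07 -0.045;3.2 8 0.4 -0.02 -0.14 -0.09;4.9 12 0.6 -0.03 -0.2 -0.13;6.5 16 0.8 -0.045 -0.27 -0.18;8.2 20 1 -0.055 -0.35 -0.22;9.85 24 1.3 -0.065 -0.414 -0.266;9.85 24 1.3 -0.065 -0.414 -0.266;9.85 24 1.3 -0.065 -0.414 -0.266;9.85 24 1.3 -0.065 -0.414 -0.266'
python3 tgt.py 60; python3 - <<'E'
from go import *
s=sense();M=T("wrist",s);cv2.imwrite("pics/w4.png",grab_frame("wrist"));np.save("M4.npy",M);np.save("s4.npy",np.r_[s["tool_pos"],s["tcp_rot"]])
cv2.imwrite("pics/s4.png",grab_frame("side"));crop("pics/s4.png",270,100,390,245,4,"pics/s4c.png")
E
```

```text
time_s: 7.07
tool_pos: [526.5, 33.0, 174.0]
tcp_rot: [0.175, 2.709, -0.039]
contact_force: [0.5, 0.0, -1.6]
finger_gap: 11.5
[527.8  31.9 176.1] [[-0.9, 0.13, 0.41], [0.12, 0.99, -0.05], [-0.42, 0.0, -0.91]] [526.5  33.  174. ] [ 0.5  0.  -1.6] [-0.22 -0.09 -0.13] [ 0.    -0.003  0.002] rows>=0.1
```

View pics/w4.png

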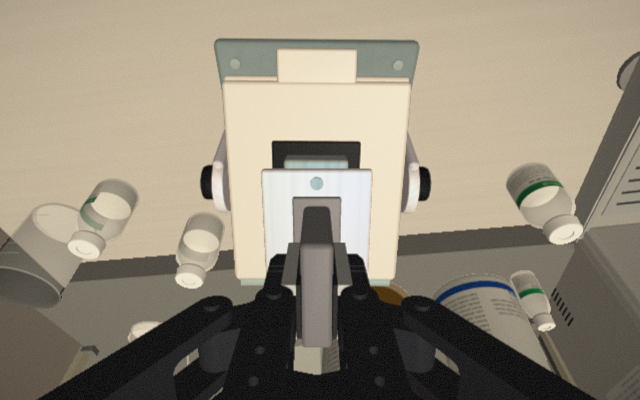

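View pics/s4c.png

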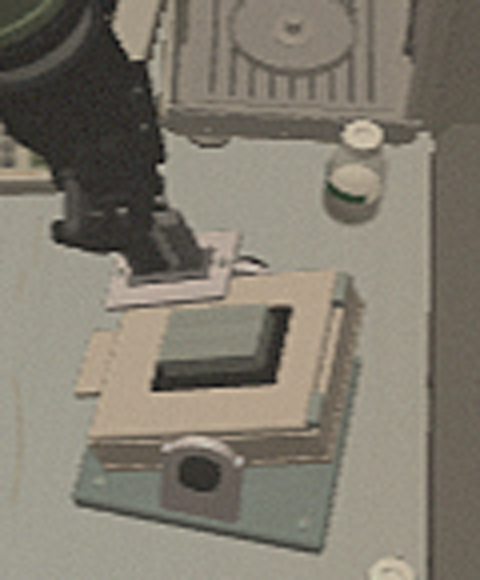

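```bash
python3 - <<'E'
from h import *
crop("pics/w4.png",205,30,425,180,3.6,"pics/w4a.png")
crop("pics/w4.png",205,150,425,300,3.6,"pics/w4b.png")
E
```

```text
(no output)
```

View pics/w4a.png

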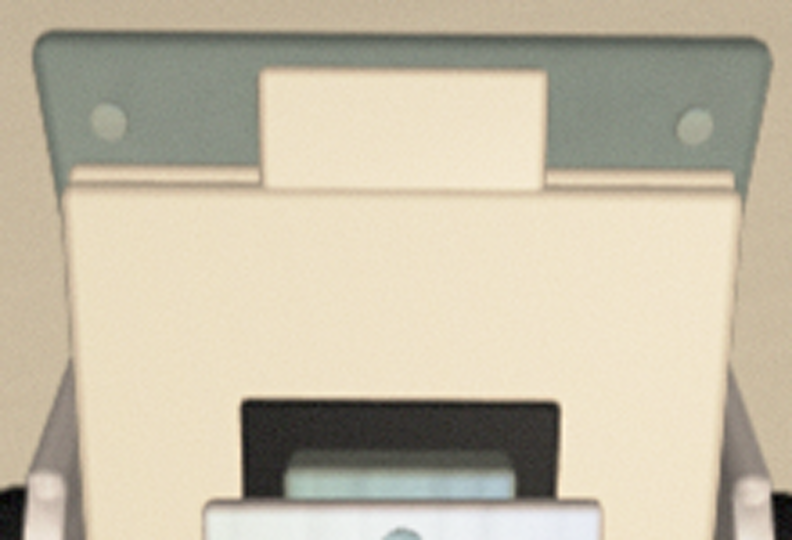

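View pics/w4b.png

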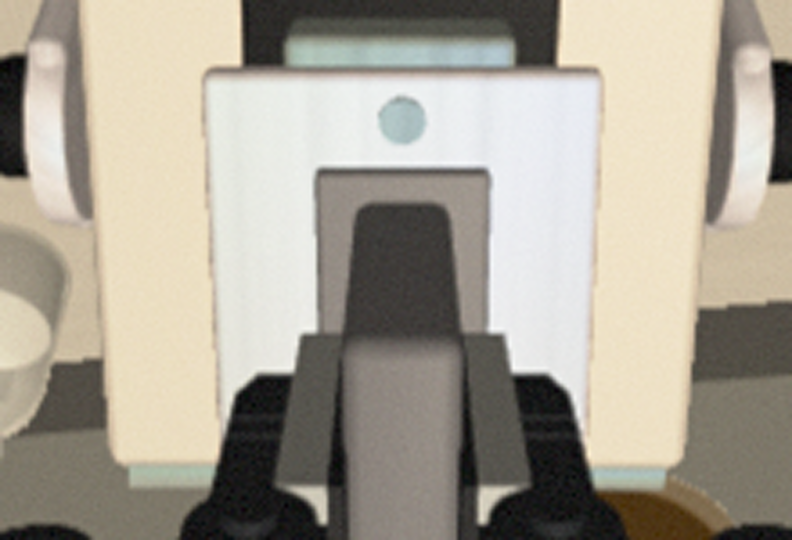

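```bash
cat > f3.py <<'E'
from fit import *
import io,contextlib
with contextlib.redirect_stdout(io.StringIO()):
    import f2
M=np.load("M4.npy"); p4=np.load("s4.npy"); r4=R.from_rotvec(p4[3:])
A=lambda u,v:(u/3.6+205,v/3.6+30); B=lambda u,v:(u/3.6+205,v/3.6+150)
# slide in tool frame
H=np.array(P["wrist"]["hand_eye"]); K=P["wrist"]
def projT(X): c=(np.array(X)-H[:3,3])@H[:3,:3]; return np.c_[K["fx"]*c[:,0]/c[:,2]+K["cx"],K["fy"]*c[:,1]/c[:,2]+K["cy"]]
obs=np.array([B(204,70),B(601,70),B(218,400),B(590,400)])
def rs(p): # dx,dy,D,yaw : slide underside D from TCP
    Rz=R.from_euler('z',p[3]); t=np.array([p[0],p[1],0])
    X=lambda x,y,z:t+Rz.apply([x,y,z])
    q=projT([X(38,-25,p[2]-5),X(38,25,p[2]-5)])
    # side lines: x free
    l=projT([X(p[4],-25,p[2]-5),X(p[4],25,p[2]-5)])
    return np.r_[(q-obs[:2]).ravel(),(l-obs[2:]).ravel()]
rr=least_squares(rs,[0,0,14,0,0]);print("slide in tool dx,dy,D,yaw",rr.x.round(3),rr.fun.round(2))
# pad via wrist only
L=[(-163,-25,6),(-163,25,6),(-144,-60,6),(-144,60,6),(-98,-20,21),(-98,20,21)]
W=[A(262,70),A(546,71),A(66,188),A(741,193),A(285,470),A(515,470)]
hc=[B(110,465),B(686,467)]
def rw(p):
    q=np.r_[p[:5],0]
    return np.r_[(proj("wrist",pts(q,L),M)-W).ravel(),(proj("wrist",pts(q,[(p[5],-60,6),(p[5],60,6)]),M)-hc).ravel()]
def show(n,r):
    q=np.r_[r.x[:5],0]; c=pts(q,[(-66,0,21)])[0]; print(n,r.x.round(3),"cost",round(r.cost,2),"pad",c.round(1))
rW=least_squares(rw,[627,19,117,-.13,.43,-5],loss='soft_l1');show("wrist",rW);print(rW.fun.reshape(-1,2).round(2).tolist())
f=lambda p:np.r_[rw(p),f2.rc(p[:5])]
rJ=least_squares(f,[627,19,117,-.13,.43,-5],loss='soft_l1');show("joint",rJ);print(rJ.fun.reshape(-1,2).round(1).tolist())
E
python3 f3.py
```

```text
slide in tool dx,dy,D,yaw [ 1.1480e+00 -3.7800e-01  1.6418e+01 -2.0000e-03 -7.9730e+00] [-0.34  0.15  0.58 -0.11  0.37  0.09 -0.63 -0.14]
wrist [ 6.27499e+02  1.85030e+01  1.14210e+02 -1.36000e-01  4.30000e-01
 -3.06200e+00] cost 4.31 pad [559.4  27.8 105.8]
[[-1.32, 0.95], [0.88, 1.25], [-1.48, 0.09], [0.72, -0.04], [0.54, -1.4], [0.05, -1.04], [0.01, -0.06], [-0.18, 0.05]]
joint [ 6.26895e+02  1.87050e+01  1.15460e+02 -1.35000e-01  4.31000e-01
 -3.82100e+00] cost 10.82 pad [558.8  27.9 107. ]
[[-1.6, 0.7], [1.0, 0.9], [-2.0, 0.1], [1.2, -0.2], [0.4, -1.0], [0.3, -0.7], [-0.3, 0.0], [0.5, 0.0], [-0.1, -0.2], [-0.4, -0.6], [0.0, -0.5], [0.2, -0.6], [0.8, 0.5], [-0.1, 0.9], [-0.3, -1.3], [0.8, -1.7], [0.1, -0.3], [-0.9, -0.4], [-0.8, 0.0], [-0.3, -0.1], [0.1, 0.2], [-0.4, 0.5], [-0.0, 1.0], [1.1, 1.4]]
```

```bash
sed -i 's/^PAD=.*/PAD=np.array([559.,27.9,106.5]);YAW=-.135;SL=.43;D=15.5;OFF=np.array([1.1,-.4])/; s/return PAD-.*/return PAD-rot.apply([*OFF,D+h]),rot/' tgt.py; python3 tgt.py 8
```

```text
[550.3  29.5 128.3] [[-0.9, 0.13, 0.41], [0.12, 0.99, -0.06], [-0.42, 0.0, -0.91]] [528.1  31.3 175.5] [ 0.2 -0.  -1.3] [-0.06  0.11  5.21] [0.001 0.    0.003] rows>=1.3
```

```bash
python3 -m inch '0 0.1 1.5 0 0 0.003;0 0.1 3 0 0 0.003;0 0.1 4.2 0 0 0.003;0 0.1 5 0 0 0.003;0 0.1 5.2 0 0 0.003;0 0.1 5.2 0 0 0.003;0 0.1 5.2 0 0 0.003'
cat > avg.py <<'E'
from tgt import *
def avg(n=8):
    F=[];X=[];W=[];Q=[]
    for i in range(n):
        im=grab_frame("wrist"); s=sense(); F.append(s["contact_force"]);X.append(s["tool_pos"]);W.append(s["wrist_torque"]);Q.append(s["tcp_rot"]*np.sign(s["tcp_rot"][1]))
    rot=R.from_rotvec(np.mean(Q,0))
    n_=-tool(np.pi+YAW,-SL).as_matrix()[:,2]
    F=np.array(F);X=np.array(X)
    print("t",s["time_s"],"pos",X.mean(0).round(2),"F tool",rot.inv().apply(F).mean(0).round(2),"sd",F.std(0).round(2),"W",rot.inv().apply(W).mean(0).round(3),"gap",round(s["finger_gap"],1))
    print("tool z",rot.as_matrix()[:,2].round(4))
    ss=dict(s);ss["tool_pos"]=X.mean(0);ss["tcp_rot"]=rot.as_rotvec()
    p,r=target(0);print("rel to h=0:",*rel(p,r,ss)); return im,ss
if __name__=="__main__":
    im,ss=avg(int(sys.argv[1])); cv2.imwrite(sys.argv[2],im)
    if len(sys.argv)>3: cv2.imwrite(sys.argv[3],grab_frame("side")); crop(sys.argv[3],270,100,390,245,4,sys.argv[3])
E
python3 avg.py 8 pics/w5.png pics/s5.png
```

```text
time_s: 7.75
tool_pos: [550.1, 28.7, 128.6]
tcp_rot: [0.185, 2.705, -0.039]
contact_force: [0.2, -0.1, -0.9]
finger_gap: 11.3
t 8.15 pos [550.07  29.34 128.93] F tool [ 0.28 -0.2   1.53] sd [0.59 0.47 0.48] W [ 0.011  0.325 -0.01 ] gap 10.8
tool z [ 0.4146 -0.0554 -0.9083]
rel to h=0: [0.   0.02 0.87] [ 0.001  0.002 -0.   ] rows>=0.2
```

View pics/w5.png

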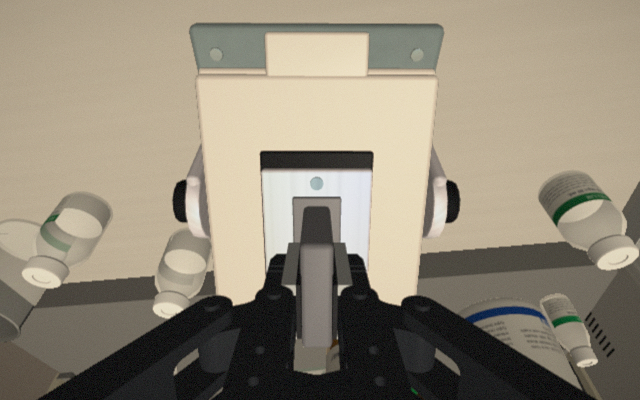

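View pics/s5.png

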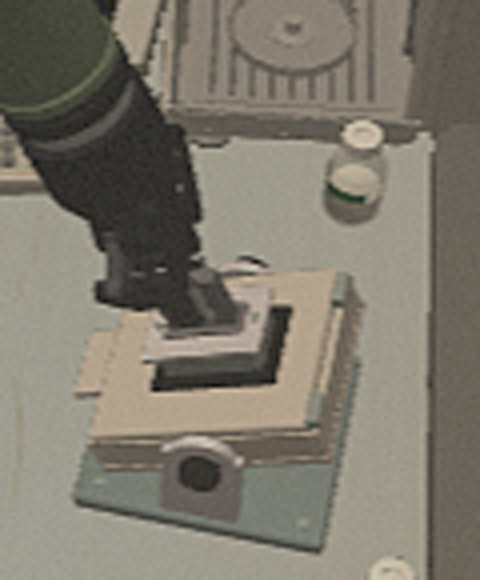

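```bash
python3 - <<'E'
from h import *
crop("pics/w5.png",185,20,450,180,3,"pics/w5a.png")
crop("pics/w5.png",185,150,450,310,3,"pics/w5b.png")
E
```

```text
(no output)
```

View pics/w5a.png

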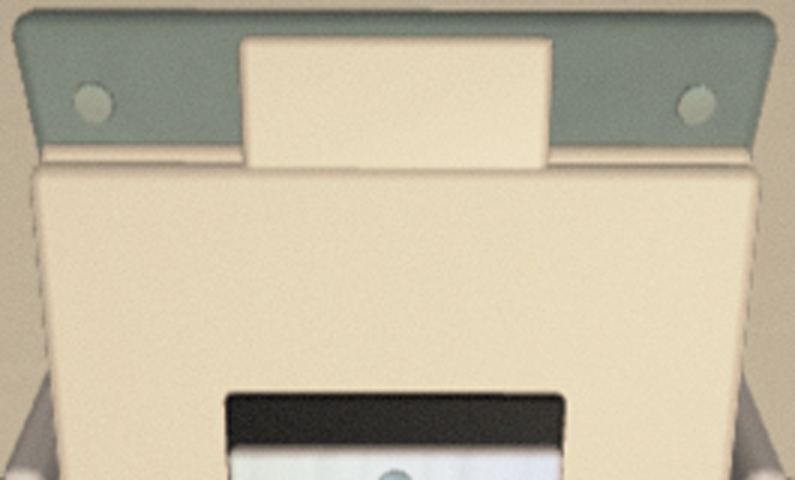

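View pics/w5b.png

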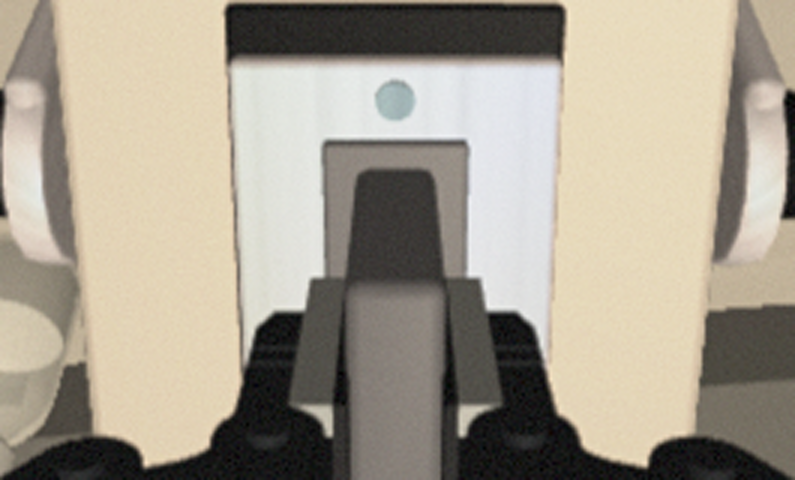

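```bash
cat > f4.py <<'E'
import io,contextlib
with contextlib.redirect_stdout(io.StringIO()):
    import f3
from f3 import *
from tgt import tool
s=sense(); Mx=np.eye(4);Mx[:3,:3]=R.from_rotvec(s["tcp_rot"]).as_matrix();Mx[:3,3]=[550.07,29.34,128.93];M5=Mx@H
C=lambda u,v:(u/3+185,v/3+20); Dd=lambda u,v:(u/3+185,v/3+150)
L5=[(-163,-25,6),(-163,25,6),(-144,-60,6),(-144,60,6)]
W5=[C(242,38),C(551,40),C(34,168),C(757,172)]
def r5(p,k=6):
    q=np.r_[p[:5],0]
    return np.r_[(proj("wrist",pts(q,L5),M5)-W5).ravel(),(proj("wrist",pts(q,[(p[k],-60,6),(p[k],60,6)]),M5)-[Dd(92,400),Dd(698,400)]).ravel()]
r=least_squares(lambda p:r5(p,5),[627,19,117,-.13,.43,-30],loss='soft_l1');show("w5",r);print(r.fun.reshape(-1,2).round(2).tolist())
r=least_squares(lambda p:np.r_[r5(p),rw(p)],[627,19,117,-.13,.43,-5,-30],loss='soft_l1');show("w4+w5",r)
print(np.linalg.norm(np.array(W5)[3]-np.array(W5)[2]))
obs[:]=[Dd(229,57),Dd(561,57),Dd(241,300),Dd(551,300)]
rr=least_squares(rs,[0,0,14,0,0]);print("slide in tool dx,dy,D,yaw",rr.x.round(3),rr.fun.round(2))
E
python3 f4.py
```

```text
w5 [ 6.27314e+02  1.82840e+01  1.13233e+02 -1.37000e-01  4.39000e-01
 -2.67310e+01] cost 2.13 pad [559.3  27.7 104.2]
[[-0.42, 1.22], [0.36, 0.77], [0.02, -0.7], [0.24, -1.6], [-0.09, -0.03], [-0.14, 0.03]]
w4+w5 [ 6.27543e+02  1.83420e+01  1.13496e+02 -1.37000e-01  4.35000e-01
 -2.39100e+00 -2.71980e+01] cost 7.61 pad [559.5  27.7 104.7]
241.00368830741533
slide in tool dx,dy,D,yaw [ 1.2410e+00 -4.6600e-01  1.6901e+01 -2.0000e-03 -2.3260e+00] [-0.01  0.1   0.22 -0.09  0.01  0.08 -0.24 -0.1 ]
```

```bash
sed -i 's/^PAD=.*/PAD=np.array([559.4,27.7,105.5]);YAW=-.136;SL=.433;D=16;OFF=np.array([1.2,-.4])/' tgt.py; python3 tgt.py 3; python3 -m inch '0 0 0.3 0 0 0;0 0 0.5 0 0 0;0 0 0.5 0 0 0;0 0 0.5 0 0 0'; python3 avg.py 10 pics/w6.png
```

```text
[552.6  29.  123.3] [[-0.9, 0.14, 0.42], [0.12, 0.99, -0.06], [-0.42, 0.0, -0.91]] [549.8  29.5 128.5] [ 0.3  0.8 -1.1] [-0.05 -0.01  0.6 ] [ 0.001 -0.002  0.001] rows>=0.1
time_s: 8.53
tool_pos: [552.1, 29.3, 124.1]
tcp_rot: [0.183, 2.705, -0.039]
contact_force: [0.1, 1.2, -0.4]
finger_gap: 11.2
t 9.0333 pos [552.04  29.3  124.15] F tool [ 0.19  0.52 -0.35] sd [0.68 0.59 0.34] W [-0.074  0.243  0.008] gap 11.3
tool z [ 0.4144 -0.0552 -0.9084]
rel to h=0: [-0.02 -0.02  0.41] [ 0.001 -0.002  0.001] rows>=0.1
```

```bash
python3 -m inch '0 0 0.1 0 0 0;0 0 0.2 0 0 0;0 0 0.2 0 0 0;0 0 0.2 0 0 0'; python3 avg.py 20 pics/w7.png pics/s7.png; python3 - <<'E'
from h import *
crop("pics/w7.png",230,130,410,250,4.4,"pics/w7a.png")
E
```

```text
time_s: 9.37
tool_pos: [552.9, 29.2, 122.3]
tcp_rot: [0.183, 2.705, -0.039]
contact_force: [0.2, 0.7, 1.8]
finger_gap: 11.3
t 10.3667 pos [552.87  29.18 122.35] F tool [ 0.28  0.55 -1.42] sd [0.42 0.48 0.58] W [-0.064  0.321  0.013] gap 11.1
tool z [ 0.4144 -0.0552 -0.9084]
rel to h=0: [-0.02 -0.02  0.21] [ 0.001 -0.002  0.001] rows>=0.1
```

View pics/w7a.png

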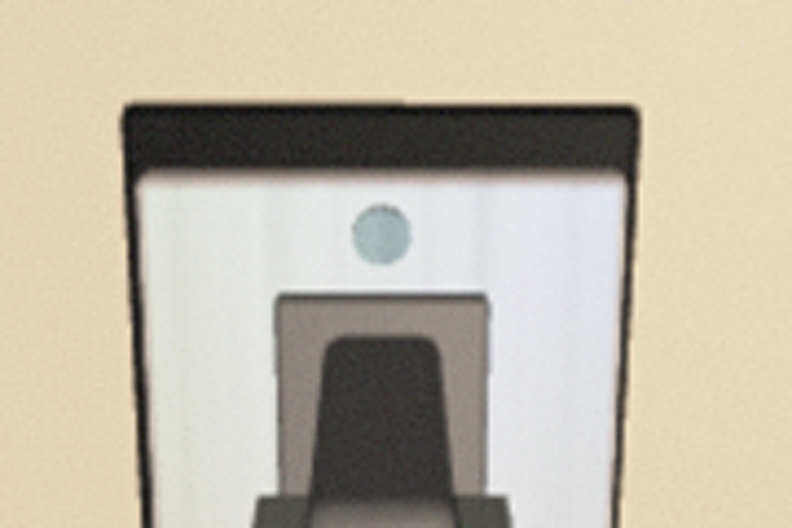

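View pics/s7.png

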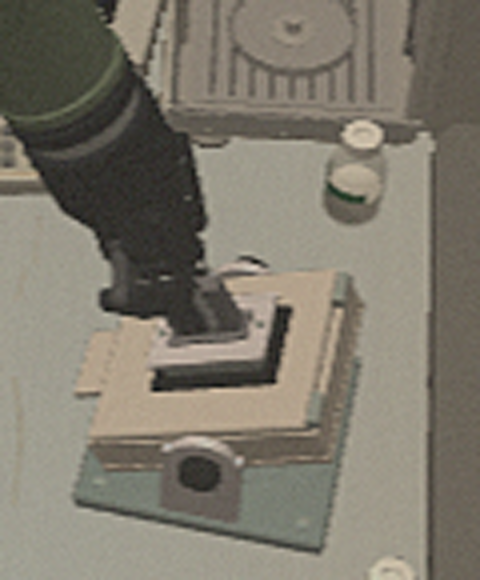

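```bash
cat > ft.py <<'E'
from tgt import *
n=int(sys.argv[1]);F=[];W=[];X=[];Q=[]
for i in range(n):
    grab_frame("side"); s=sense(); r=R.from_rotvec(s["tcp_rot"]); F.append(r.inv().apply(s["contact_force"]));W.append(r.inv().apply(s["wrist_torque"]));X.append(s["tool_pos"]);Q.append(r.as_matrix()[:,2])
F,W,X=map(np.array,(F,W,X)); e=n**.5
print(s["time_s"],"F",F.mean(0).round(2),(F.std(0)/e).round(2),"W",W.mean(0).round(3),(W.std(0)/e).round(3),"X",X.mean(0).round(2),"z",np.mean(Q,0).round(4),"q",s["q"].round(3))
E
python3 -m inch '0 0 0.1 0 0 0;0 0 0.25 0 0 0;0 0 0.25 0 0 0;0 0 0.25 0 0 0'; python3 ft.py 30
python3 -m inch '0 0 -0.4 0 0 0;0 0 -0.8 0 0 0;0 0 -1.2 0 0 0;0 0 -1.5 0 0 0;0 0 -1.5 0 0 0;0 0 -1.5 0 0 0'; python3 ft.py 30
```

```text
time_s: 10.75
tool_pos: [553.9, 29.0, 120.0]
tcp_rot: [0.183, 2.705, -0.039]
contact_force: [-1.5, 0.1, 2.6]
finger_gap: 11.2
12.25 F [ 0.55  0.63 -3.06] [0.07 0.09 0.08] W [-0.036  0.41   0.013] [0.005 0.005 0.007] X [553.9   29.05 120.07] z [ 0.4144 -0.0552 -0.9084] q [-0.095  0.065  2.025 -0.027  0.621 -1.512]
time_s: 12.75
tool_pos: [547.5, 29.9, 133.8]
tcp_rot: [0.183, 2.705, -0.039]
contact_force: [-0.5, -0.4, -2.5]
finger_gap: 11.6
14.25 F [0.65 0.04 1.31] [0.09 0.08 0.08] W [-0.005  0.317 -0.003] [0.005 0.005 0.004] X [547.64  29.88 133.62] z [ 0.4143 -0.0552 -0.9085] q [-0.094  0.028  2.029 -0.027  0.653 -1.512]
```

```bash
python3 -m inch '0 0 0.5 0 0.015 0;0 0 1 0 0.015 0;0 0 1.3 0 0.015 0;0 0 1.5 0 0.015 0;0 0 1.5 0 0.015 0;0 0 1.5 0 0.015 0;0 0 1.5 0 0.015 0'; python3 ft.py 20
python3 -m inch '0 0 0 0 0.015 0;0 0 0 0 0.015 0;0 0 0 0 0.015 0;0 0 0 0 0.015 0'; python3 ft.py 20
python3 -m inch '0 0 0 0 -0.045 0;0 0 0 0 -0.045 0;0 0 0 0 -0.045 0;0 0 0 0 -0.045 0'; python3 ft.py 20
```

```text
time_s: 14.83
tool_pos: [554.5, 29.0, 120.7]
tcp_rot: [0.184, 2.718, -0.038]
contact_force: [-0.5, 0.1, 3.0]
finger_gap: 11.5
15.8333 F [-1.57 -0.51 -2.54] [0.13 0.18 0.09] W [ 0.138 -0.192 -0.013] [0.006 0.014 0.005] X [554.26  28.99 120.43] z [ 0.4018 -0.0535 -0.9142] q [-0.095  0.071  2.014 -0.025  0.641 -1.514]
time_s: 16.17
tool_pos: [553.3, 29.2, 119.5]
tcp_rot: [0.185, 2.736, -0.036]
contact_force: [-1.4, 0.1, 2.3]
finger_gap: 11.2
17.1667 F [ 1.56  0.26 -3.14] [0.21 0.09 0.09] W [ 0.005  0.351 -0.008] [0.008 0.031 0.006] X [553.39  29.16 119.65] z [ 0.3862 -0.0513 -0.921 ] q [-0.095  0.076  2.004 -0.023  0.662 -1.516]
time_s: 17.5
tool_pos: [553.1, 29.2, 119.5]
tcp_rot: [0.182, 2.693, -0.04]
contact_force: [-3.9, 1.2, 1.1]
finger_gap: 11.1
18.5 F [ 2.98  0.03 -3.31] [0.09 0.09 0.11] W [0.017 0.881 0.008] [0.008 0.016 0.008] X [553.18  29.16 119.44] z [ 0.4261 -0.0568 -0.9029] q [-0.094  0.06   2.036 -0.029  0.601 -1.509]
```

```bash
python3 -m inch '0 0 -0.4 0 0 0;0 0 -0.8 0.003 0.0225 0;0 0 -1.2 0.003 0.0225 0;0 0 -1.2 0.003 0.0225 0;0 0 -1.2 0.003 0.0225 0'; sed -i 's/SL=.433/SL=.4237/' tgt.py; python3 avg.py 6 pics/w8.png; python3 - <<'E'
from h import *
crop("pics/w8.png",185,20,450,180,3,"pics/w8a.png")
crop("pics/w8.png",185,150,450,310,3,"pics/w8b.png")
E
```

```text
time_s: 18.92
tool_pos: [548.9, 29.7, 131.1]
tcp_rot: [0.184, 2.711, -0.042]
contact_force: [-0.4, 0.2, -1.6]
finger_gap: 11.0
t 19.2167 pos [548.08  29.79 130.21] F tool [ 0.63 -0.11  1.41] sd [0.57 0.53 0.26] W [-0.002  0.316  0.024] gap 11.2
tool z [ 0.406  -0.0571 -0.9121]
rel to h=0: [-0.15 -0.01  1.13] [-0.002 -0.001  0.001] rows>=0.3
```

View pics/w8a.png

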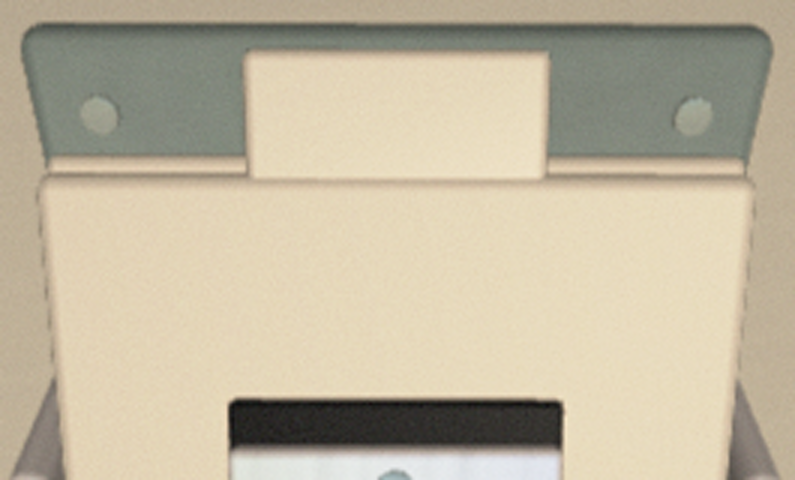

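View pics/w8b.png

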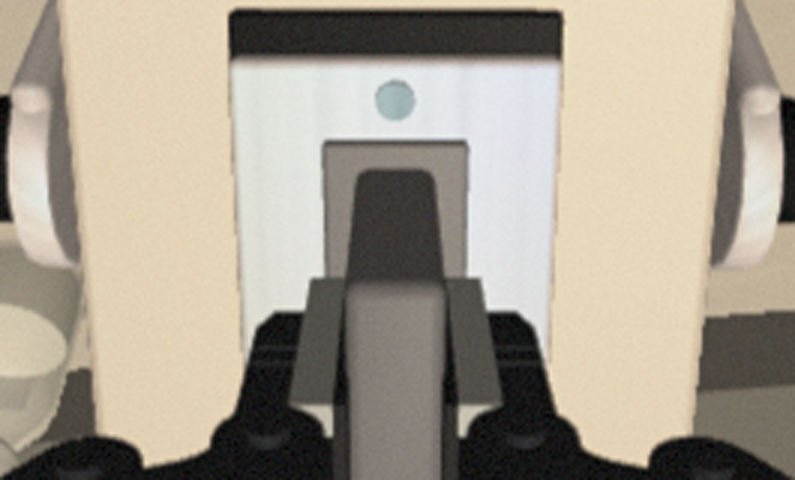

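```bash
python3 - <<'E'
import io,contextlib
with contextlib.redirect_stdout(io.StringIO()):
    import f3
from f3 import *
from tgt import tool
SL=.4237;YAW=-.136
rt=tool(np.pi+YAW,-SL).as_matrix(); n=-rt[:,2]; up=-rt[:,0]; lat=rt[:,1]
X=np.array([553.9,29.05,120.07])
for D in (15,16,17):
    P0=X-n*(D-4.8)+rt@[1.2,-.4,0]   # slide centre projected on free pad face
    def hit(u,v,M,off=0):
        o,d=ray("wrist",u,v,M); k=((P0+n*off-o)@n)/(d@n); return o+k*d
    a,b=[hit(*A(*c),M) for c in [(285,470),(515,470)]]
    print(D,P0.round(1),"front edge rel (up,lat): want -32,±20",[( (p-P0)@up).round(1) for p in (a,b)],[((p-P0)@lat).round(1) for p in (a,b)])
    q=[hit(*A(*c),M,-15) for c in [(66,188),(741,193),(262,70),(546,71)]]
    print(" lid front want -78,±60; tab -97,±25",[((p-P0)@up).round(1) for p in q],[((p-P0)@lat).round(1) for p in q])
    q=[onz(nm,*px,z=0) for nm,px in []]
    for nm,obs_ in (("top",f2.top),("side",f2.side)):
        def hh(px,off):
            o,d=ray(nm,*px); k=((P0+n*off-o)@n)/(d@n); return o+k*d
        offs=[-15]*4+[0]*4; want=f1L=[(-78,60),(-78,-60),(-97,25),(-97,-25),(32,20),(32,-20),(-32,-20),(-32,20)]
        print(" ",nm,[(((hh(px,o)-P0)@up).round(1)-w[0],((hh(px,o)-P0)@lat).round(1)-w[1]) for px,o,w in zip(obs_,offs,want)])
E
```

```text
15 [556.9  28.2 110.3] front edge rel (up,lat): want -32,±20 [np.float64(-31.8), np.float64(-32.1)] [np.float64(-20.0), np.float64(19.4)]
 lid front want -78,±60; tab -97,±25 [np.float64(-77.6), np.float64(-77.5), np.float64(-96.6), np.float64(-96.8)] [np.float64(-57.8), np.float64(58.0), np.float64(-23.7), np.float64(23.7)]
  top [(np.float64(1.5), np.float64(-0.8999999999999986)), (np.float64(0.7000000000000028), np.float64(-1.5)), (np.float64(0.7999999999999972), np.float64(-0.5)), (np.float64(0.5999999999999943), np.float64(0.10000000000000142)), (np.float64(2.6000000000000014), np.float64(1.8999999999999986)), (np.float64(4.200000000000003), np.float64(-0.3000000000000007)), (np.float64(-1.7000000000000028), np.float64(-1.3999999999999986)), (np.float64(-3.299999999999997), np.float64(1.3000000000000007))]
  side [(np.float64(3.299999999999997), np.float64(-4.899999999999999)), (np.float64(6.299999999999997), np.float64(-4.599999999999994)), (np.float64(5.900000000000006), np.float64(-4.0)), (np.float64(4.599999999999994), np.float64(-4.0)), (np.float64(1.7999999999999972), np.f
[... 2114 characters left out ...]
.float64(0.1999999999999993)), (np.float64(2.0), np.float64(2.1000000000000014)), (np.float64(3.5), np.float64(-0.1999999999999993)), (np.float64(-2.5), np.float64(-1.3000000000000007)), (np.float64(-4.100000000000001), np.float64(1.5))]
  side [(np.float64(2.0), np.float64(-3.1000000000000014)), (np.float64(4.900000000000006), np.float64(-3.200000000000003)), (np.float64(4.599999999999994), np.float64(-2.3000000000000007)), (np.float64(3.200000000000003), np.float64(-2.5)), (np.float64(0.7000000000000028), np.float64(-0.5)), (np.float64(1.8999999999999986), np.float64(0.3000000000000007)), (np.float64(0.8999999999999986), np.float64(1.5)), (np.float64(-2.5), np.float64(3.1000000000000014))]
```

```bash
python3 - <<'E'
from tgt import *
s=sense();s=dict(s);s["tool_pos"]=np.array([548.08,29.79,130.21])
print(rel([553.9,29.05,120.0],tool(np.pi+YAW,-SL),s))
E
```

```text
(array([-0.12,  0.01,  1.17]), array([-0.002, -0.002,  0.001]), 'rows>=0.3')
```

```bash
python3 -m inch '-0.12 0 0.3 0 0 0;-0.12 0 0.6 0 0 0;-0.12 0 0.9 0 0 0;-0.12 0 1.1 0 0 0;-0.12 0 1.2 0 0 0;-0.12 0 1.2 0 0 0;-0.12 0 1.2 0 0 0;-0.12 0 1.2 0 0 0'; python3 ft.py 20
```

```text
time_s: 19.88
tool_pos: [554.1, 29.0, 120.0]
tcp_rot: [0.184, 2.714, -0.042]
contact_force: [-1.9, -0.9, 2.7]
finger_gap: 11.3
20.8833 F [-0.29 -0.14 -2.99] [0.13 0.11 0.06] W [0.045 0.182 0.002] [0.007 0.015 0.007] X [554.16  28.94 119.86] z [ 0.4062 -0.0572 -0.912 ] q [-0.093  0.07   2.018 -0.033  0.632 -1.506]
```

```bash
python3 - <<'E'
from h import *
cv2.imwrite("pics/w9.png",grab_frame("wrist"));cv2.imwrite("pics/s9.png",grab_frame("side"));cv2.imwrite("pics/t9.png",grab_frame("top"))
crop("pics/s9.png",270,100,390,245,4,"pics/s9c.png")
a,b=cv2.imread("pics/t9.png"),cv2.imread("pics/t2.png");cv2.imwrite("pics/td.png",np.hstack([a[130:280,200:450]]))
E
```

```text
(no output)
```

View pics/w9.png

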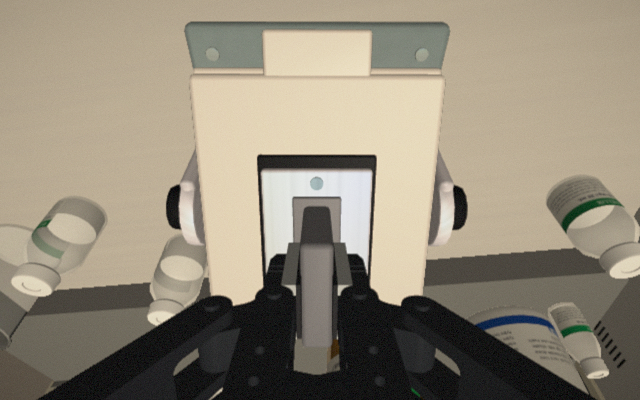

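View pics/s9c.png

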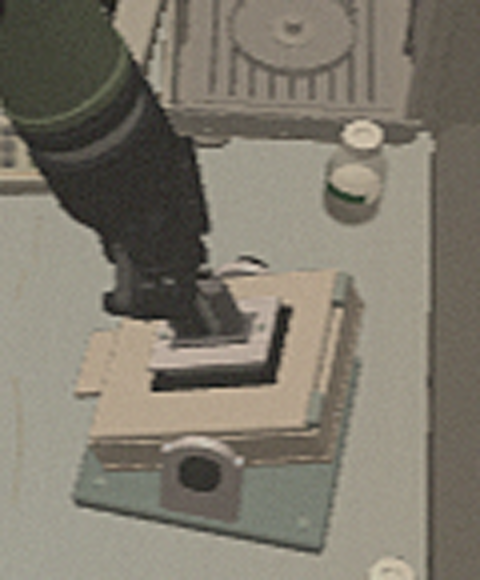

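View pics/td.png

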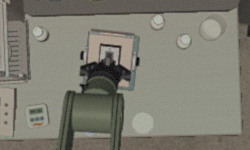

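```bash
python3 -c "
from cell import *
print(finish_job()); s=sense(); print(s['time_s'],s['contact_force'].round(1),s['finger_gap'])"
```

```text
the job is handed in; nothing more can be done
None
the job is handed in; nothing more can be done
```

I closed the lid, picked the slide up by its fin, and pressed it on the sloping pad. I handed the job in at about 21 s, still gripping and pressing; the hand-in reports no verdict.

**Last checks:**
- **Pad travel:** the averaged force along the pad's normal rose by 4.35 N, which gives about 4.8 mm of the 10 mm. I did not try to bottom it.
- **Flush fit:** the push came out about 9 mm along and 4 mm across from the pad centre, inside its 32 x 20 mm half-size. I found the tilt by pressing at four trial angles and watching the load jump from one edge to the other. That set the tilt at about 0.423 rad.
- **Centring:** the wrist picture shows the slide even in the black frame, 3 pixels on each side. My position check, made at an earlier pressing at nearly the same pose, put it within about 0.5 mm of centre.
- **Surroundings:** in the last pictures the lid is closed, and the vials, beaker, dish and timer that show are upright and not visibly moved. The arm hides the tin in the final top view, so I could not check it there.

**What disagreed:**
- **Pad height:** the wrist camera put the pad about 4.5 mm lower than where the slide touched. I went by the contact force for the depth.
- **Slope:** the pictures gave 0.43 to 0.44 rad, slightly more than the trial presses. I used the pressed value.
- **Lid push:** the force briefly reached about 68 N at the fingertips when the lid met its stop. That is under the 120 N wrist limit, and over 40 N only at the fingertips, not the gripper's body.

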